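# Find the free hatch of the sanding box and push it open

### The job

The low wooden sanding box on the bench has four identical plywood panels in its top: three are screwed fast from below, and one, you cannot see which, is a hatch free on its pivot. With closed fingers press lightly on the notched ends of the panels, one after another, until you find the one that rocks, then push that end down until the hatch is fully open, and leave it standing open. Only press and push: grasp and lift nothing, and leave the tools and supplies on the box and bench where they are.

Things in the scene. Friction and masses are not known exactly. Their poses are not given: they have to be found in the camera images.
- deck: sanding box fixed to the bench: dark wood frame 510 mm along y, x from -86 to +140 mm, flat top 100 mm high. Origin on the bench, below the middle of the row of panels; x runs from the panels' notched ends (robot's side) to their plain ends, y along the row. Strip behind the panels carries supplies. Wells of 100 by 90 mm below the panels, empty down to 6 mm above the bench. Position and yaw vary
- place1 (a point): centre of the top face of panel 1 of 4 (from the -y end; y = -157.5 mm in the box's frame), 100 mm above the bench; axes as the box's, does not tilt. The plywood panel here, 95 (x) by 85 (y) by 12 mm, is flush with the frame; its -x end has a notch 32 mm wide (y), 10 mm deep. It may be the free hatch or a fixed panel, which does not give at all
- place2 (a point): centre of the top face of panel 2 of 4 (from the -y end; y = -52.5 mm in the box's frame), 100 mm above the bench; axes as the box's, does not tilt. The plywood panel here, 95 (x) by 85 (y) by 12 mm, is flush with the frame; its -x end has a notch 32 mm wide (y), 10 mm deep. It may be the free hatch or a fixed panel, which does not give at all
- place3 (a point): centre of the top face of panel 3 of 4 (from the -y end; y = 52.5 mm in the box's frame), 100 mm above the bench; axes as the box's, does not tilt. The plywood panel here, 95 (x) by 85 (y) by 12 mm, is flush with the frame; its -x end has a notch 32 mm wide (y), 10 mm deep. It may be the free hatch or a fixed panel, which does not give at all
- place4 (a point): centre of the top face of panel 4 of 4 (from the -y end; y = 157.5 mm in the box's frame), 100 mm above the bench; axes as the box's, does not tilt. The plywood panel here, 95 (x) by 85 (y) by 12 mm, is flush with the frame; its -x end has a notch 32 mm wide (y), 10 mm deep. It may be the free hatch or a fixed panel, which does not give at all
- hatch (a joint): tilt (rad) of the free hatch, in whichever place it is, about a pivot along y under the panel's middle, 6 mm below its top: 0 shut, growing as the notched end goes down and the plain end rises; stop at 0.95, fully open. The other way it only rocks to -0.10. Balanced; pivot friction (0.05 N m, that is 1 to 2.5 N pressed on the notched end) holds it at any angle
- bit_stand: bystander: black block 45 by 100 by 18 mm with ten upright drill bits, 60 mm tall in all, loose on the box's strip behind the panels; origin at the centre of its underside
- sanding_block: bystander: cork sanding block 60 by 100 by 35 mm, loose on the strip behind the panels; origin at the centre of its underside
- screw_jar: bystander: small glass jar, 42 mm across, 50 mm tall, loose on the frame at the +y end of the row, its middle about 72 mm from the centre of panel place 4 along y; origin at the centre of its underside
- glue: bystander: white glue bottle, 64 mm across, 170 mm tall, standing on the bench on the +y side; origin at the centre of its underside
- drill: bystander: red and black cordless drill standing on its battery, about 260 by 75 by 210 mm tall, on the bench on the +y side; origin at the centre of its underside
- square: bystander: carpenter's square lying on the bench on the -y side, wooden stock 22 by 120 by 16 mm, steel blade 190 mm along +x; origin under the middle of the stock
- mallet: bystander: hammer lying on the bench on the -y side, 260 mm long, head at +x; origin at the middle of its underside

How it is judged:
By the outcome, as a careful person would: the job done as asked, in the order asked, and still so for the second after the job is handed in, with the robot touching nothing.
It also fails if it takes over 45 s, if anything falls off the work surface, if the arm or the gripper's body presses on something with over 40 N, if the wrist force passes 120 N, or if a joint passes its speed limit or range.

### The arm

A 6-joint arm with a two-finger parallel gripper is mounted at the origin on the work surface. World frame = base frame: x ahead of the robot, y to its left, z up, the work surface at z = 0. Lengths are in mm, angles in degrees, forces in N, time in s.
With the tool pointing down it reaches from about 300 to 850 mm from the base axis. Payload 4.2 kg.
Tool frame: the origin (TCP) lies between the finger pads; the fingertips stand 14 mm ahead of it and the grasp point (between the pads) lies 5 mm behind it; z points along the fingers, y is the line along which they close (so a half turn about z gives the same grasp; the last joint's range is limited). The gripper opens to 91 mm and grips with 3 to 60 N. Pads are 32 mm wide; open, the fingers measure 118 mm over their backs; the gripper's body (76 mm by 178 mm) begins 60 mm behind the grasp point.
Start: joints at [-77.235, 18.312, 89.639, -0, 72.044, -1.146], TCP at [138.244, -558.149, 227.976] pointing down, gripper open.
Joint ranges: [-177.97, 177.97], [-48.28, 115.42], [12.27, 149.76], [-77.06, 257.06], [2.81, 150.46], [-146.56, 146.56]. Speed limits (degrees/s): [147.25, 147.25, 180, 180, 180, 180].

### API

Orientations are given as [roll, pitch, yaw] about the fixed x, y, z axes, in that order (R = Rz(yaw) Ry(pitch) Rx(roll)).
In Python, from workcell import * gives the robot as it stands. The module is installed in compiled form; this text tells all that it offers.
- The arm moves only by the tool send_rows, never from a script. Its argument "deltas" is a list of rows, each a list of 2 entries, a list of its own where there are three numbers: the shift along the tool's x, y, z normalised to -1 to 1, where 1 is 0.5 m, then the turn, a rotation vector about the tool's x, y, z normalised to -1 to 1, where 1 is 0.5 rad. A call has 1 to 10 rows; each row shifts and turns the commanded pose from where the row before left it, along the tool's axes as they then stand; what a row does not reach is not made up. A row lasts 1/10 s, in which the tool goes at most 50 mm and 8.59 degrees, less where a joint would pass 70% of its speed; a pose out of reach is approached as far as the arm can. A call with a number of a shift or a turn outside -1 to 1 is refused whole. A call with a gripper value outside its range is refused whole. "grip" is the closure, from 0 (fully open) to 1 (shut), set as the call begins (left out, the last holds). The fingers move at their own pace and stop on an object; "grip_force" is the grip in N (left out, the last holds). Time passes only in rows, so rows that do not move let the fingers close. It gives the time, the measured TCP pose, the force, the opening and the grip force at its end, in the units of the state.
- state(): the state, without advancing time (a new reading comes with each control period).
- grab_frame(name): name is "scene" or "top"; returns the picture (480x640x3 uint8, red, green, blue); there is no depth.
- calibration(name): a dict with "mtx" (3x3 intrinsics, pixels), "R" (3x3) and "t" (3): a world point X has camera coordinates R X + t. Camera axes: x right, y down, z forward; pixel columns grow to the right and rows downward; lengths in mm; the calibration is good to about 2 mm. A picture is of the moment at which its call begins. calibration takes no time and is no camera call.
- job_done(): hands the job in; it is judged then, once.
Trained networks look in the newest picture that a camera, given by its name, has taken for a name from the list of things; names that differ only in an ending like _2 or _b are one class to them, and where a whole thing is asked for, a point or a joint stands for the part that bears it (a point fixed in the world has none). Each returns a list of dicts, best first, with "p" (0 to 1); they miss things now and then, are a little off and sometimes report something else, mostly with a low value. They report only what shows in the picture. A call takes as long as a camera call.
- trace(camera, label): "pixels" (480x640 bool, what is visible of it) and "bbox" ([left, top, width, height] in pixels, round what is visible of it).
The state is a dict: "time_s": time; "qpos": joint angles; "qvel": joint speeds; "effort": joint torques, N m; "ee_pos": TCP position; "ee_rot": TCP orientation; "force": force on the tool from outside, world axes, zero at the start; "torque": the same for the moment, N m; "gripper_width": finger opening in mm; "gripper_force": force on a finger pad.
Only numpy, scipy, OpenCV 4.12 (cv2) and the standard library are available. Lean on these libraries where they do the work, as an engineer would, in place of code of your own. Each camera call takes 0.05 s, during which the arm holds its last target. There are 200 camera calls.

## Working session

There is one attempt and no reset: what is moved stays moved. The work goes in short steps, Python scripts to look and compute and a tool call to move; the robot and the scene stay as the last step left them, time stands still between calls to the robot, and variables do not carry over. Pictures are saved under pics/ and viewed, at most 10 in all, crops included, and the job is handed in when it is done.

Besides the shell and the picture viewer there is one more tool, called after "Emit:" by a JSON object that holds its "fn" and its "kwargs". send_rows: Moves the arm, as the interface text tells. Scaled input: -1 to 1 covers 0.5 m each way for a shift and 0.5 rad each way for a turn. Its arguments: {"type":"object","properties":{"deltas":{"type":"array","items":{"type":"array"}},"grip":{"type":"number"},"grip_force":{"type":"number"}},"required":["deltas"]}

```bash
mkdir -p pics
python3 - <<'E'
from workcell import *
import cv2
for n in("scene","top"):
    cv2.imwrite(f"pics/{n}0.png",grab_frame(n)[:,:,::-1]); c=calibration(n); print(n,c)
    for l in ("deck","screw_jar","bit_stand","sanding_block","place1"):
        print(l,[(round(d["p"],2),d["bbox"]) for d in trace(n,l)][:3])
print(state())
E
```

```text
scene {'mtx': array([[463.06369139,   0.        , 315.81998246],
       [  0.        , 463.06369139, 236.05882345],
       [  0.        ,   0.        ,   1.        ]]), 'R': array([[-7.50060609e-01,  6.61369043e-01,  2.68443931e-04],
       [ 3.73855606e-01,  4.24325512e-01, -8.24730165e-01],
       [-5.45564907e-01, -6.18497251e-01, -5.65526377e-01]]), 't': array([ 407.32706026, -132.35692002, 1516.8122277 ])}
deck [(0.71, [249.8, 189.9, 170.7, 174.8])]
screw_jar [(0.86, [367.3, 278.6, 17.5, 32.0])]
bit_stand [(0.6, [269.3, 209.8, 32.2, 25.1])]
sanding_block [(0.97, [289.1, 247.4, 44.0, 43.6])]
place1 [(0.82, [249.8, 192.6, 168.9, 168.7])]
top {'mtx': array([[483.56482201,   0.        , 320.5920506 ],
       [  0.        , 483.56482201, 242.16358606],
       [  0.        ,   0.        ,   1.        ]]), 'R': array([[-2.24257497e-02, -9.99742564e-01, -3.44829988e-03],
       [-9.88233304e-01,  2.26893098e-02, -1.51261799e-01],
       [ 1.51301098e-01,  1.55655390e-05, -9.88487722e-01]]), 't': array([1.27797942e+00, 5.64345460e+02, 1.32348192e+03])}
deck [(0.94, [192.4, 167.0, 207.7, 
[... 245 characters left out ...]
.6, 210.4, 15.3, 16.1])]
{'time_s': 0.6, 'qpos': array([-7.72355346e+01,  1.83127125e+01,  8.96367448e+01, -1.50510159e-03,
        7.20421685e+01, -1.14456831e+00]), 'qvel': array([-0.03821858,  0.08798835, -0.04722216, -0.00912459,  0.00851442,
        0.01234336]), 'effort': array([ 8.72269575e-04, -4.12123847e+01, -2.32133514e+01,  7.27821537e-02,
        3.78400530e-02, -1.53139189e-05]), 'ee_pos': array([ 138.23519174, -558.18283195,  227.98308485]), 'ee_rot': array([1.79991656e+02, 1.59883641e-03, 1.39094975e+01]), 'force': array([ 0.22863662,  0.3319717 , -0.0429168 ]), 'torque': array([-0.039214  ,  0.01512479,  0.0141917 ]), 'gripper_force': 0.0, 'gripper_width': 91.36870127068786}
```

View pics/top0.png

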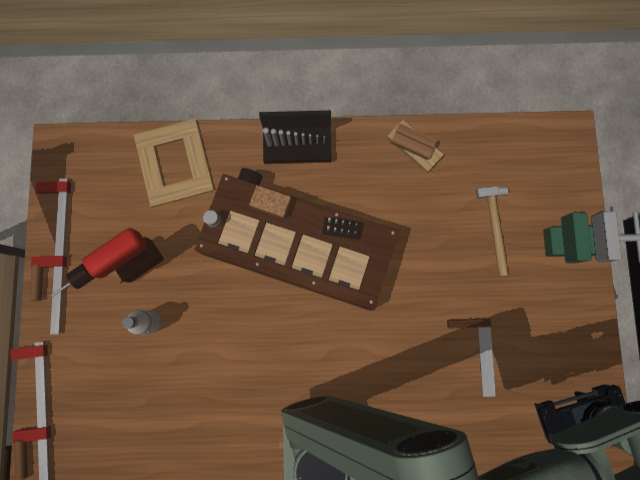

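View pics/scene0.png

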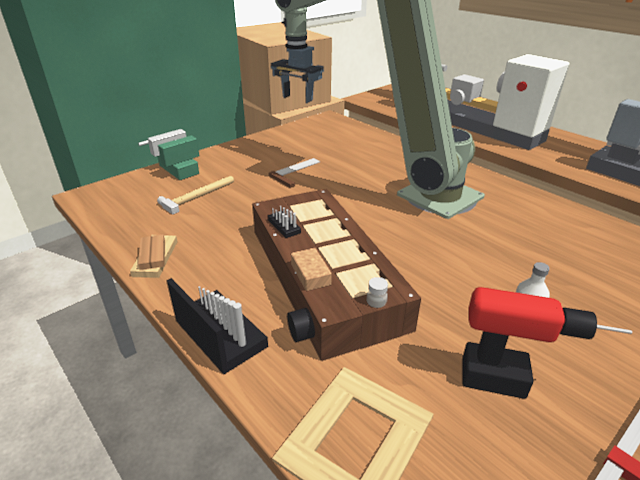

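The top picture shows the box with panels at roughly (349,268), (312,255), (275,243) and (238,231), numbered 1 to 4. The jar is at (211,217) beside panel 4, and the bit stand (343,227) and cork block (270,200) are on the strip. The scene view confirms this, with the arm clear.

```bash
cat > h.py <<'E'
from workcell import *
import cv2, numpy as np
from scipy.optimize import least_squares
def ray(n,uv,z):
    c=calibration(n); d=c["R"].T@np.linalg.solve(c["mtx"],[uv[0],uv[1],1]); o=-c["R"].T@c["t"]
    return o+d*(z-o[2])/d[2]
def proj(n,X):
    c=calibration(n); p=(c["R"]@np.atleast_2d(X).T).T+c["t"]; q=p@c["mtx"].T; return q[:,:2]/q[:,2:]
E
python3 - <<'E'
from h import *
for n,roi in (("top",(190,165,412,312)),("scene",(248,188,425,366))):
    im=grab_frame(n); hsv=cv2.cvtColor(im,cv2.COLOR_RGB2HSV)
    m=((hsv[...,2]>165)&(hsv[...,1]>50)&(hsv[...,1]<140)).astype(np.uint8)
    M=np.zeros_like(m); a,b,c,d=roi; M[b:d,a:c]=m[b:d,a:c]
    k,_,s,ce=cv2.connectedComponentsWithStats(M)
    g=[i for i in range(1,k) if s[i,4]>150]
    for i in g: print(n,s[i],ce[i].round(1),ray(n,ce[i],100).round(1))
    if n=="top":
        P=sorted([ray(n,ce[i],100)[:2] for i in g],key=lambda p:p[1]); P=np.array(P)
        if len(P)==4:
            v=np.polyfit([-157.5,-52.5,52.5,157.5],P,1); print("dy",v[0],np.hypot(*v[0]),"c",v[1],"yaw",np.degrees(np.arctan2(-v[0][0],v[0][1])))
for l in("bit_stand","sanding_block","screw_jar"):
    r=trace("top",l)[0]; ys,xs=np.nonzero(r["pixels"]); print(l,ray("top",(xs.mean(),ys.mean()),120).round())
E
```

```text
top [230 212  28  20 236] [244.7 220.4] [620.2 193.9 100. ]
top [265 223  30  21 253] [280.5 232.2] [585.3  96.7 100. ]
top [220 230  32  19 330] [235.3 238.9] [569.6 219.4 100. ]
top [301 235  31  21 257] [317.2 244.2] [550.2  -2.2 100. ]
top [256 242  32  20 332] [272. 251.] [534.4 120.2 100. ]
top [338 248  31  20 259] [354.2 256.3] [ 515.  -101.1  100. ]
top [293 254  32  20 340] [308.9 263.2] [498.9  21.2 100. ]
top [330 266  33  20 342] [345.9 275.5] [463.8 -77.2 100. ]
scene [248 188  69  38 735] [269.9 196.1] [ 522.2 -220.5  100. ]
scene [ 248  194  177  172 8243] [353.8 287.9] [625.1 215.4 100. ]
scene [290 199  44  23 600] [310.7 210.2] [485.7 -86.  100. ]
scene [303 218  47  26 724] [325.7 230.3] [521.1  12.9 100. ]
scene [319 239  51  30 888] [342.9 253.4] [556.8 111.6 100. ]
scene [291 248  41  41 822] [311.1 264.2] [639.9  93.6 100. ]
scene [336 264  44  34 817] [358.1 278.4] [595.8 199.5 100. ]
bit_stand [589. -68. 120.]
sanding_block [666. 123. 120.]
screw_jar [621. 278. 120.]
```

Emit:
{"fn": "send_rows", "kwargs": {"deltas": [[[0,0,0],[0,0,-0.247]],[[0,0,0],[0,0,-0.247]],[[0,0,0],[0,0,-0.247]],[[0,0,0],[0,0,-0.247]],[[0,0,0],[0,0,-0.247]],[[0,0,0],[0,0,-0.247]],[[0,0,0],[0,0,-0.247]],[[0,0,0],[0,0,-0.247]]], "grip": 1, "grip_force": 20}}

```text
time_s: 1.65
ee_pos: [138.2, -558.2, 228.0]
ee_rot: [180.0, 0.0, 70.8]
force: [-0.6, -0.3, 1.5]
gripper_width: 30.1
gripper_force: 0.0
```

Emit:
{"fn": "send_rows", "kwargs": {"deltas": [[[0.08,0.02,0],[0,0,0]],[[0.08,0.02,0],[0,0,0]],[[0.08,0.02,0],[0,0,0]],[[0.08,0.02,0],[0,0,0]],[[0.08,0.02,0],[0,0,0]],[[0.08,0.02,0],[0,0,0]],[[0.08,0.02,0],[0,0,0]],[[0.08,0.02,0],[0,0,0]],[[0.08,0.02,0],[0,0,0]],[[0.08,0.02,0],[0,0,0]]]}}

```text
time_s: 2.65
ee_pos: [366.6, -212.9, 228.2]
ee_rot: [179.9, 0.0, 70.5]
force: [0.9, -0.6, 0.0]
gripper_width: 0.6
gripper_force: 0.0
```

Emit:
{"fn": "send_rows", "kwargs": {"deltas": [[[0.08,0.02,0],[0,0,0]],[[0.08,0.02,0],[0,0,0]],[[0.08,0.02,0],[0,0,0]],[[0.08,0.018,0],[0,0,0]],[[0,0,0],[0,0,0]],[[0,0,0],[0,0,0]]]}}

```text
time_s: 3.25
ee_pos: [456.0, -76.1, 227.8]
ee_rot: [-180.0, 0.0, 70.7]
force: [0.3, 0.3, 0.3]
gripper_width: 0.4
gripper_force: 0.0
```

Emit:
{"fn": "send_rows", "kwargs": {"deltas": [[[0,0,0.06],[0,0,0]],[[0,0,0.06],[0,0,0]],[[0,0,0.06],[0,0,0]],[[0,0,0.032],[0,0,0]],[[0,0,0],[0,0,0]],[[0,0,0],[0,0,0]]]}}

```text
time_s: 3.85
ee_pos: [455.9, -77.6, 122.4]
ee_rot: [180.0, 0.0, 70.4]
force: [0.5, -0.6, -0.1]
gripper_width: 0.3
gripper_force: 0.0
```

```bash
cat > snap.py <<'E'
from h import *
import sys
a=grab_frame("top")[150:320,180:420]; b=grab_frame("scene")[170:360,230:430]
v=[cv2.resize(x,(480,int(x.shape[0]*480/x.shape[1]))) if 0 else x for x in (a,b)]
A=cv2.resize(a,(400,283),interpolation=cv2.INTER_CUBIC);B=cv2.resize(b,(400,380),interpolation=cv2.INTER_CUBIC)
o=np.zeros((380,800,3),np.uint8);o[:283,:400]=A;o[:,400:]=B
cv2.imwrite(f"pics/{sys.argv[1]}.png",o[:,:,::-1]);print(state()["ee_pos"],state()["force"])
E
python3 snap.py s1
```

```text
[456.75365828 -77.336764   123.19974888] [ 0.22696608 -0.61827744  0.66146913]
```

View pics/s1.png

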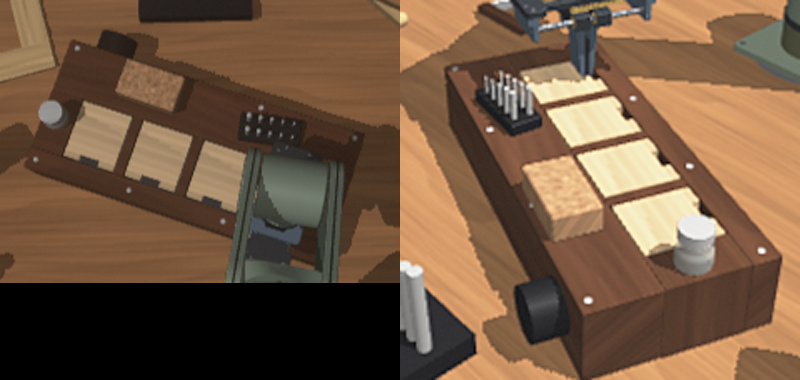

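The closed fingertips (crop, right half, about (585,70)) hover over panel 1's notched end, well placed and clear of the bits.

Emit:
{"fn": "send_rows", "kwargs": {"deltas": [[[0,0,0.006],[0,0,0]],[[0,0,0.006],[0,0,0]],[[0,0,0.002],[0,0,0]],[[0,0,0],[0,0,0]]]}}

```text
time_s: 4.35
ee_pos: [455.9, -76.5, 114.9]
ee_rot: [-180.0, 0.0, 70.5]
force: [-1.3, 0.4, -0.1]
gripper_width: 0.2
gripper_force: 0.0
```

Emit:
{"fn": "send_rows", "kwargs": {"deltas": [[[0,0,0.002],[0,0,0]],[[0,0,0.002],[0,0,0]],[[0,0,0],[0,0,0]]]}}

```text
time_s: 4.65
ee_pos: [456.2, -76.5, 114.3]
ee_rot: [180.0, -0.0, 70.5]
force: [-2.9, 1.3, 9.7]
gripper_width: 0.1
gripper_force: 5.3
```

Panel 1 took 9.7 N without giving, so it is fixed. Next is panel 2.

Emit:
{"fn": "send_rows", "kwargs": {"deltas": [[[0,0,-0.04],[0,0,0]],[[0.07,0,0],[0,0,0]],[[0.07,0,0],[0,0,0]],[[0.07,0,0],[0,0,0]],[[0,0,0.02],[0,0,0]],[[0,0,0.01],[0,0,0]],[[0,0,0.006],[0,0,0]],[[0,0,0],[0,0,0]],[[0,0,0],[0,0,0]]]}}

```text
time_s: 5.55
ee_pos: [490.8, 21.5, 114.9]
ee_rot: [-180.0, 0.0, 70.4]
force: [-0.5, -0.0, -0.7]
gripper_width: 0.9
gripper_force: 0.0
```

Emit:
{"fn": "send_rows", "kwargs": {"deltas": [[[0,0,0.002],[0,0,0]],[[0,0,0.002],[0,0,0]],[[0,0,0],[0,0,0]]]}}

```text
time_s: 5.85
ee_pos: [491.0, 21.7, 114.3]
ee_rot: [180.0, 0.0, 70.5]
force: [-2.8, -1.2, 10.1]
gripper_width: 0.3
gripper_force: 4.9
```

Panel 2 is fixed as well (10.1 N). Next is panel 3.

Emit:
{"fn": "send_rows", "kwargs": {"deltas": [[[0,0,-0.04],[0,0,0]],[[0.07,0,0],[0,0,0]],[[0.07,0,0],[0,0,0]],[[0.07,0,0],[0,0,0]],[[0,0,0.02],[0,0,0]],[[0,0,0.01],[0,0,0]],[[0,0,0.006],[0,0,0]],[[0,0,0],[0,0,0]],[[0,0,0],[0,0,0]]]}}

```text
time_s: 6.75
ee_pos: [525.8, 120.4, 114.9]
ee_rot: [-180.0, 0.0, 70.4]
force: [-0.1, -0.1, -0.4]
gripper_width: 0.6
gripper_force: 0.0
```

Emit:
{"fn": "send_rows", "kwargs": {"deltas": [[[0,0,0.002],[0,0,0]],[[0,0,0.002],[0,0,0]],[[0,0,0],[0,0,0]]]}}

```text
time_s: 7.05
ee_pos: [526.0, 120.7, 114.3]
ee_rot: [180.0, 0.0, 70.5]
force: [-2.2, -1.9, 9.4]
gripper_width: 0.5
gripper_force: 4.4
```

Panel 3 is fixed too (9.4 N). That leaves panel 4.

Emit:
{"fn": "send_rows", "kwargs": {"deltas": [[[0,0,-0.04],[0,0,0]],[[0.07,0,0],[0,0,0]],[[0.07,0,0],[0,0,0]],[[0.07,0,0],[0,0,0]],[[0,0,0.02],[0,0,0]],[[0,0,0.01],[0,0,0]],[[0,0,0.006],[0,0,0]],[[0,0,0],[0,0,0]],[[0,0,0],[0,0,0]]]}}

```text
time_s: 7.95
ee_pos: [561.0, 219.5, 115.1]
ee_rot: [180.0, 0.0, 70.5]
force: [0.7, -0.3, 0.0]
gripper_width: 0.4
gripper_force: 0.0
```

Emit:
{"fn": "send_rows", "kwargs": {"deltas": [[[0,0,0.002],[0,0,0]],[[0,0,0.002],[0,0,0]],[[0,0,0],[0,0,0]]]}}

```text
time_s: 8.25
ee_pos: [561.2, 220.1, 113.2]
ee_rot: [180.0, 0.0, 70.5]
force: [0.3, 0.2, 0.8]
gripper_width: 0.6
gripper_force: 0.7
```

Panel 4 gives (113.2 mm at 0.8 N), so it is the hatch. I'll push it down.

Emit:
{"fn": "send_rows", "kwargs": {"deltas": [[[0,0,0.004],[0,0,0]],[[0,0,0.004],[0,0,0]],[[0,0,0.004],[0,0,0]],[[0,0,0.004],[0,0,0]],[[0,0,0.004],[0,0,0]],[[0,0,0.004],[0,0,0]],[[0,0,0],[0,0,0]]]}}

```text
time_s: 8.95
ee_pos: [561.3, 220.6, 100.6]
ee_rot: [180.0, -0.0, 70.5]
force: [0.1, -0.9, 0.7]
gripper_width: 0.7
gripper_force: 0.2
```

Emit:
{"fn": "send_rows", "kwargs": {"deltas": [[[0,0,0.004],[0,0,0]],[[0,0,0.004],[0,0,0]],[[0,0,0],[0,0,0]]]}}

```text
time_s: 9.25
ee_pos: [561.0, 220.6, 96.6]
ee_rot: [-180.0, -0.0, 70.5]
force: [-0.8, 0.1, -0.4]
gripper_width: 0.1
gripper_force: 0.2
```

Emit:
{"fn": "send_rows", "kwargs": {"deltas": [[[0,0,0.002],[0,0,0]],[[0,0,0.002],[0,0,0]],[[0,0,0],[0,0,0]]]}}

```text
time_s: 9.55
ee_pos: [561.0, 220.5, 94.7]
ee_rot: [-180.0, 0.0, 70.5]
force: [0.1, 0.3, 1.4]
gripper_width: 0.4
gripper_force: 0.5
```

Emit:
{"fn": "send_rows", "kwargs": {"deltas": [[[0,0,0.004],[0,0,0]],[[0,0,0.004],[0,0,0]],[[0,0,0],[0,0,0]]]}}

```text
time_s: 9.85
ee_pos: [560.8, 220.3, 90.4]
ee_rot: [-180.0, 0.0, 70.5]
force: [-1.6, 0.2, 1.5]
gripper_width: 1.0
gripper_force: 0.3
```

Emit:
{"fn": "send_rows", "kwargs": {"deltas": [[[0,0,0.002],[0,0,0]],[[0,0,0.002],[0,0,0]],[[0,0,0],[0,0,0]]]}}

```text
time_s: 10.15
ee_pos: [560.9, 220.3, 88.7]
ee_rot: [-180.0, 0.0, 70.5]
force: [0.2, 1.5, 1.4]
gripper_width: 0.4
gripper_force: 0.4
```

```bash
python3 snap.py s2
```

```text
[560.95832242 220.33891203  88.71118478] [-0.00507116  0.5785678   0.84357194]
```

View pics/s2.png

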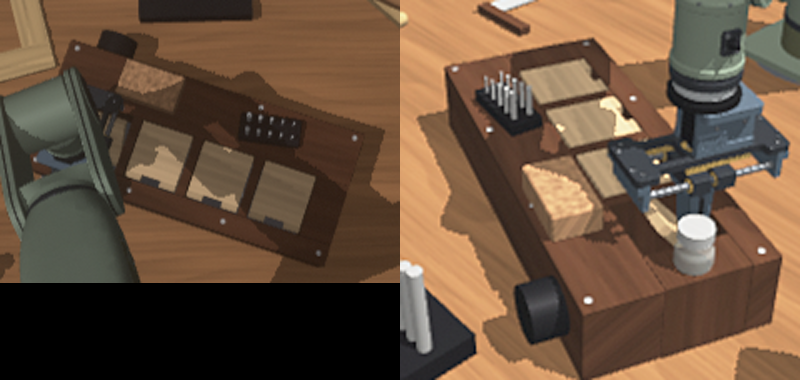

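The hatch is well tilted but not yet at its stop, because the force is still about 1 N. The gripper clears the jar (crop (693,245)) and the cork block (563,205).

Emit:
{"fn": "send_rows", "kwargs": {"deltas": [[[0,0,0.003],[0,0,0]],[[0,0,0.003],[0,0,0]],[[0,0,0],[0,0,0]]]}}

```text
time_s: 10.55
ee_pos: [560.9, 220.4, 85.7]
ee_rot: [-180.0, 0.0, 70.5]
force: [-0.5, -0.1, 0.3]
gripper_width: 0.5
gripper_force: 0.4
```

Emit:
{"fn": "send_rows", "kwargs": {"deltas": [[[0,0,0.002],[0,0,0]],[[0,0,0.002],[0,0,0]],[[0,0,0],[0,0,0]]]}}

```text
time_s: 10.85
ee_pos: [560.8, 220.6, 85.0]
ee_rot: [-180.0, -0.0, 70.5]
force: [-3.8, -0.4, 8.1]
gripper_width: 0.3
gripper_force: 3.6
```

Emit:
{"fn": "send_rows", "kwargs": {"deltas": [[[0,0,0.002],[0,0,0]],[[0,0,0],[0,0,0]]]}}

```text
time_s: 11.05
ee_pos: [560.9, 220.7, 84.9]
ee_rot: [180.0, -0.0, 70.5]
force: [-4.9, 0.3, 12.6]
gripper_width: 0.7
gripper_force: 5.5
```

Emit:
{"fn": "send_rows", "kwargs": {"deltas": [[[0,0,-0.02],[0,0,0]],[[0,0,-0.04],[0,0,0]],[[0,0,-0.06],[0,0,0]],[[0,0,-0.08],[0,0,0]],[[0,0,-0.08],[0,0,0]],[[-0.08,-0.03,0],[0,0,0]],[[-0.08,-0.03,0],[0,0,0]],[[-0.08,-0.03,0],[0,0,0]],[[-0.08,-0.03,0],[0,0,0]],[[-0.08,-0.03,0],[0,0,0]]]}}

```text
time_s: 12.05
ee_pos: [422.6, 55.6, 222.9]
ee_rot: [180.0, 0.0, 70.6]
force: [0.3, -1.1, -1.1]
gripper_width: 0.7
gripper_force: 0.0
```

Emit:
{"fn": "send_rows", "kwargs": {"deltas": [[[-0.08,-0.03,0],[0,0,0]],[[-0.08,-0.03,0],[0,0,0]],[[-0.08,-0.03,0],[0,0,0]],[[-0.08,-0.03,0],[0,0,0]],[[0,0,0],[0,0,0]],[[0,0,0],[0,0,0]]]}}

```text
time_s: 12.65
ee_pos: [313.8, -74.5, 223.3]
ee_rot: [179.9, -0.0, 70.4]
force: [0.0, -0.6, -0.2]
gripper_width: 0.4
gripper_force: 0.0
```

```bash
python3 snap.py s3
```

```text
[314.58461438 -73.61057308 223.14735891] [-0.58511929 -0.33062003 -0.25817505]
```

View pics/s3.png

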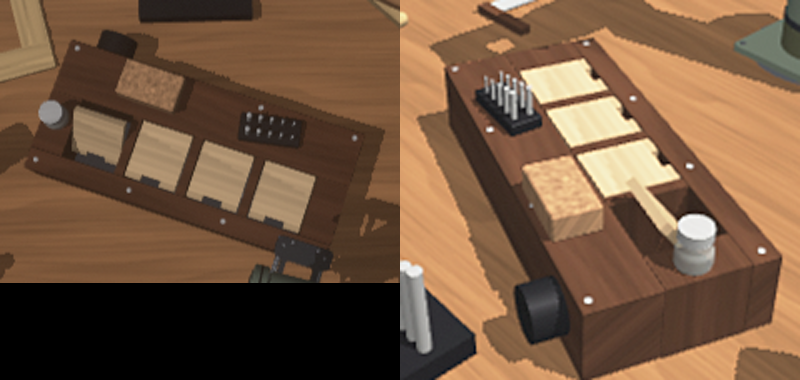

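Panel 4 stands steeply open (crop, left (100,135), right (655,210)). The jar, cork block and bits are unmoved, and the arm is clear.

```bash
python3 -c "
from workcell import *
print(job_done())"
```

```text
the job is handed in; nothing more can be done
None
```

Panel 4 was the free hatch: panels 1–3 held firm at about 10 N, and I pushed panel 4's notched end down until it met its stop, left it standing open with the supplies on the box unmoved, and handed the job in at about 13 s.

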